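Press the vial caps home along the row

ROBOT

A 7-joint arm with a two-finger parallel gripper is mounted at the origin on the work surface. World frame = base frame: x ahead of the robot, y to its left, z up, the work surface at z = 0. Lengths are in m, angles in rad, forces in N, time in s.
With the tool pointing down it reaches from about 0.425 to 0.925 m from the base axis. Payload 6.8 kg.
Tool frame: the origin (TCP) lies midway between the tips of the shut fingers; the grasp point (between the pads) lies 19 mm behind it; z points along the fingers, y is the line along which they close (so a half turn about z gives the same grasp; the last joint's range is limited). The gripper opens to 85 mm and grips with 20 to 120 N. Pads are 22 mm wide; open, the fingers measure 114 mm over their backs; the gripper's body (76 mm by 85 mm) begins 54 mm behind the grasp point. The pads swing forward as they close: fully open they stand 13 mm farther back than shut.
Start: joints at [1.202, 0.477, 0.022, 1.555, -0.011, 1.109, -0.083], TCP at [0.174, -0.652, 0.231] pointing down, gripper open.
Joint ranges: [-2.96, 2.96], [-0.34, 2.1], [-1.41, 1.46], [0.24, 2.44], [-1.37, 4.51], [0.17, 1.92], [-2.96, 2.96]. Speed limits (rad/s): [2.39, 2.39, 3.14, 3.14, 3.14, 3.14, 3.14].

INTERFACE

Orientations are given as a unit quaternion [w, x, y, z].
In Python, from station import bot gives the robot as it stands.
- The arm moves only by the tool jog_arm, never from a script. Its argument "rows" is a list of rows, each an object of numbers: "fingers": the finger opening in mm, from 0 to 85.4; "x", "y", "z": the shift along the tool's x, y, z in mm; "ax", "ay", "az": the turn, a rotation vector about the tool's x, y, z in degrees. A call has exactly 8 rows; each row shifts and turns the commanded pose from where the row before left it, along the tool's axes as they then stand; what a row does not reach is not made up. A row lasts 1/10 s, in which the tool goes at most 50 mm and 8.59 degrees, less where a joint would pass 70% of its speed; a pose out of reach is approached as far as the arm can. A call with a gripper value outside its range is refused whole. The fingers move at their own pace and stop on an object; "force" is the grip in N (left out, the last holds). Time passes only in rows, so rows that do not move let the fingers close, or fill a call up. It gives the time, the measured TCP pose, the force, the opening and the grip force at its end, in the units of the state.
- bot.get_obs(): the state, without advancing time (a new reading comes with each control period).
- bot.read_camera(name): name is "scene" or "top" or "wrist"; returns a dict with "pixels" (400x640x3 uint8, red, green, blue), "vertical_fov" (degrees; the focal length in pixels is half the picture's height over the tangent of half this angle, whatever the lens; pixels are square), "cx", "cy" (the principal point, pixels), "world_from_camera" (4x4, takes a point from camera to world coordinates). Camera axes: x right, y down, z forward; pixel columns grow to the right and rows downward; lengths in m; the calibration is good to about 2 mm. A picture is of the moment at which its call begins. There is no depth.
- bot.hand_in(): hands the job in; it is judged then, once.
The state is a dict: "t": time; "q": joint angles; "joint_vel": joint speeds; "joint_torque": joint torques, N m; "eef_pos": TCP position; "tool_rot": TCP orientation; "contact_force": force on the tool from outside, world axes, zero at the start; "torque": the same for the moment, N m; "gripper_width": opening from 0.0 (shut) to 1.0 (fully open); "grasp_force": force on a finger pad.
Only numpy, scipy, OpenCV 4.12 (cv2) and the standard library are available. Lean on these libraries where they do the work, as an engineer would, in place of code of your own. Each camera call takes 0.05 s, during which the arm holds its last target. There are 200 camera calls.

TASK

Six vials stand in a row in a rack, their push-in caps still standing proud: go along the row and gently press each cap fully home with the fingertips, one after the other, starting at the end with the rack's handle. Do it in one pass, keeping the fingertips close over the row (within about 5 cm) from the first cap until the last is home, then move clear. Do not lift the rack or push it out of place, and leave the bottle, the dish and the slide box alone.

Things in the scene. Friction and masses are not known exactly. Their poses are not given: they have to be found in the camera images.
- rack: Loose rack, about 1.2 kg, turned any way: steel base 230 x 56 x 8 mm, white upper plate with its top 35 mm up, six 25 mm glass vials with rims 55 mm up. Origin: centre of the base's underside, on the bench. x runs along the row from the handle end (-x) to the plain end (+x), z up. Slides if pushed sideways; keep forces well under 50 N.
- rack_handle (a point): Top of the rack's handle, 44 mm above the bench: an upright black knob, 22 mm across, on a round ear of the base at one end, at x = -132 mm, y = 0 in the rack's frame. Cap 1 is the cap next to it (52 mm away).
- cap1_top (a point): Top of cap 1 of 6, counted from the handle end: middle of the slightly domed top, at x = -80 mm, y = 0 in the rack's frame; moves with the cap: 70 mm above the bench at joint value 0, 64 mm when home. Caps are grey plastic, 22 mm across, 9 mm high, 32 mm apart centre to centre (10 mm gaps).
- cap2_top (a point): Top of cap 2 of 6, counted from the handle end: middle of the slightly domed top, at x = -48 mm, y = 0 in the rack's frame; moves with the cap: 70 mm above the bench at joint value 0, 64 mm when home.
- cap3_top (a point): Top of cap 3 of 6, counted from the handle end: middle of the slightly domed top, at x = -16 mm, y = 0 in the rack's frame; moves with the cap: 70 mm above the bench at joint value 0, 64 mm when home.
- cap4_top (a point): Top of cap 4 of 6, counted from the handle end: middle of the slightly domed top, at x = 16 mm, y = 0 in the rack's frame; moves with the cap: 70 mm above the bench at joint value 0, 64 mm when home.
- cap5_top (a point): Top of cap 5 of 6, counted from the handle end: middle of the slightly domed top, at x = 48 mm, y = 0 in the rack's frame; moves with the cap: 70 mm above the bench at joint value 0, 64 mm when home.
- cap6_top (a point): Top of cap 6 of 6, counted from the handle end: middle of the slightly domed top, at x = 80 mm, y = 0 in the rack's frame; moves with the cap: 70 mm above the bench at joint value 0, 64 mm when home.
- cap1 (a joint): How far cap 1 is pressed in, m: 0 = fully proud (6 mm gap under it), 0.006 = home on the vial rim, a hard stop. A cap starts at 0 to 0.0015, needs about 3 N downwards to move and stays where it is left; it cannot be pulled out.
- cap2 (a joint): How far cap 2 is pressed in, m: 0 = fully proud (6 mm gap under it), 0.006 = home on the vial rim, a hard stop.
- cap3 (a joint): How far cap 3 is pressed in, m: 0 = fully proud (6 mm gap under it), 0.006 = home on the vial rim, a hard stop.
- cap4 (a joint): How far cap 4 is pressed in, m: 0 = fully proud (6 mm gap under it), 0.006 = home on the vial rim, a hard stop.
- cap5 (a joint): How far cap 5 is pressed in, m: 0 = fully proud (6 mm gap under it), 0.006 = home on the vial rim, a hard stop.
- cap6 (a joint): How far cap 6 is pressed in, m: 0 = fully proud (6 mm gap under it), 0.006 = home on the vial rim, a hard stop.
- bottle: Bystander: brown bottle with white cap, 54 mm across, 100 mm high, origin under its centre.
- dish: Bystander: lidded clear dish, 92 mm across, 17 mm high, origin under its centre.
- slidebox: Bystander: white slide box with grey lid, 87 x 66 x 35 mm, origin under its centre.

How it is judged:
By the outcome, as a careful person would: the job done as asked, in the order asked, and still so for the second after the job is handed in, with the robot touching nothing.
It also fails if it takes over 48 s, if anything falls off the work surface, if the arm or the gripper's body presses on something with over 40 N, if the wrist force passes 120 N, or if a joint passes its speed limit or range.

## Working session

There is one attempt and no reset: what is moved stays moved. The work goes in short steps, Python scripts to look and compute and a tool call to move; the robot and the scene stay as the last step left them, time stands still between calls to the robot, and variables do not carry over. Pictures are saved under pics/ and viewed, at most 10 in all, crops included, and the job is handed in when it is done.

Besides the shell and the picture viewer there is one more tool, called after "Emit:" by a JSON object that holds its "name" and its "arguments", one argument or row to a line. jog_arm: Moves the arm, as the interface text tells. Its arguments: {"type":"object","properties":{"rows":{"type":"array","items":{"type":"object","properties":{"fingers":{"type":"number"},"x":{"type":"number"},"y":{"type":"number"},"z":{"type":"number"},"ax":{"type":"number"},"ay":{"type":"number"},"az":{"type":"number"}}}},"force":{"type":"number"}},"required":["rows"]}

```bash
mkdir -p pics; python3 - <<'E'
from station import bot
import cv2,json
for n in("top","scene"):
    c=bot.read_camera(n); cv2.imwrite(f"pics/{n}0.png",c["pixels"][:,:,::-1])
    print(n,c["vertical_fov"],c["cx"],c["cy"],c["world_from_camera"].tolist() if hasattr(c["world_from_camera"],'tolist') else c["world_from_camera"])
o=bot.get_obs();print(o)
E
```

```text
top 46.931430056283915 315.230480399182 203.6191200586359 [[-0.010179171994365667, -0.9993481576284989, 0.03463588171295514, 0.5216623481056042], [-0.99976834992402, 0.009514333426312634, -0.019306059920539555, 0.09288705597970602], [0.018963938085525236, -0.03482437801278939, -0.999213506588212, 1.0540330726010823], [0.0, 0.0, 0.0, 1.0]]
scene 50.33002088097901 320.55982426281696 196.0003375234446 [[-0.054558230427468976, 0.6045636345150308, -0.7946862345068018, 1.2984099549911559], [0.9984544664000424, 0.04146947970462091, -0.036999469980456196, 0.12439921882333269], [0.010586690626907053, -0.7954766458388356, -0.6058917625340072, 0.6330803036836904], [0.0, 0.0, 0.0, 1.0]]
{'t': 0.1, 'q': array([ 1.20187416,  0.47769922,  0.02235941,  1.55635585, -0.01152836,
        1.10932058, -0.08307975]), 'joint_vel': array([-0.00080146, -0.00113588,  0.00033049, -0.00389604, -0.00091073,
        0.00023846, -0.00104027]), 'joint_torque': array([ 5.31549042e-03, -5.97756171e+01,  1.61410164e+00, -2.81952006e+01,
        1.28735582e-02,  4.99775735e-03,  3.90076468e-05]), 'eef_pos': array([ 0.17391214, -0.65164945,  0.2304341 ]), 'tool_rot': array([-8.12216962e-04,  9.91507354e-01,  1.30048000e-01, -1.58119254e-04]), 'contact_force': array([ 0.7276533 , -0.0463766 , -0.84144842]), 'torque': array([-0.0176168 ,  0.03353126,  0.02569072]), 'grasp_force': 0.0, 'gripper_width': 1.0037863816195616}
```

View pics/top0.png

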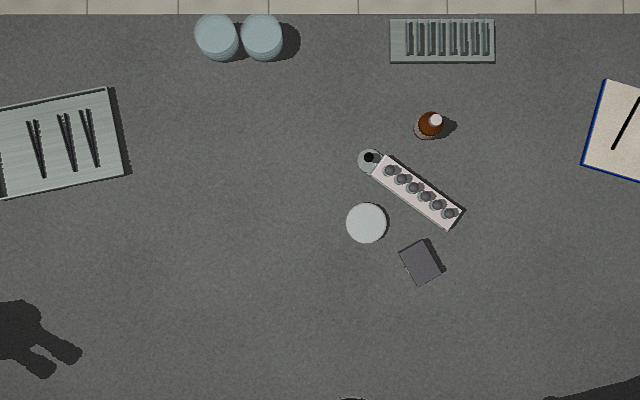

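The top view shows the rack with its handle knob at about (369,157). The caps run from (391,170) to (450,213). The bottle is at (430,122), the dish at (366,222) and the slide box at (421,262).

```bash
python3 - <<'E'
import cv2,numpy as np
a=cv2.imread("pics/top0.png")[140:240,340:480]; a=cv2.resize(a,None,fx=5,fy=5,interpolation=cv2.INTER_CUBIC)
b=cv2.imread("pics/scene0.png")
cv2.imwrite("pics/top0c.png",a)
E
```

```text
(no output)
```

View pics/top0c.png

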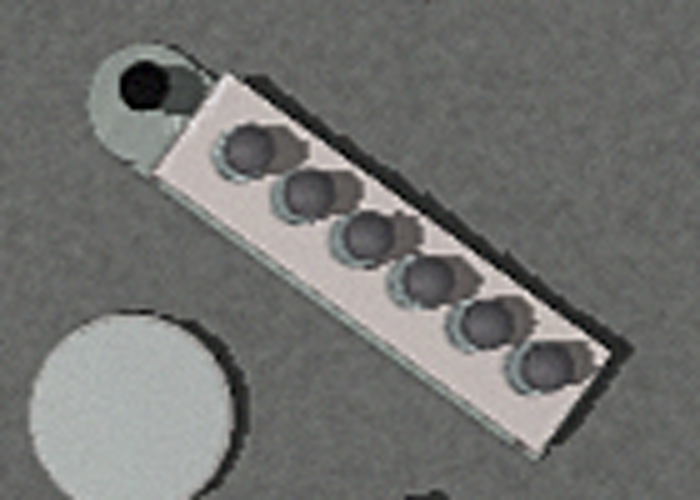

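View pics/scene0.png

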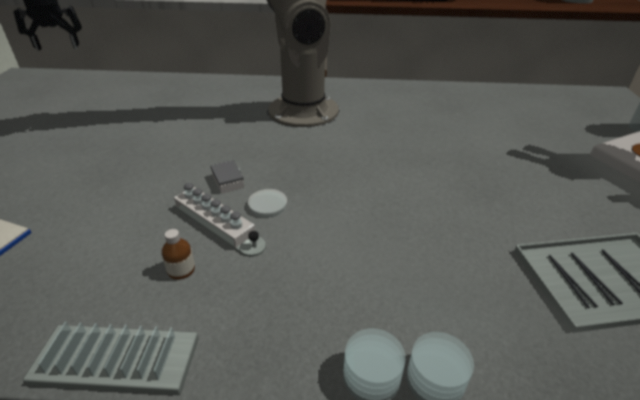

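```bash
cat >h.py <<'E'
import numpy as np
from scipy.spatial.transform import Rotation as R
def ray(c,u,v,z):
    M=np.array(c["world_from_camera"]);f=200/np.tan(np.radians(c["vertical_fov"]/2))
    d=M[:3,:3]@[(u-c["cx"])/f,(v-c["cy"])/f,1];return M[:3,3]+d*(z-M[2,3])/d[2]
def rot(o):
    w,x,y,z=o["tool_rot"];return R.from_quat([x,y,z,w])
E
python3 - <<'E'
from station import bot
from h import *
c=bot.read_camera("top")
P=[(144,85,.044),(249,151,.069),(309,194,.069),(369,237,.069),(429,279,.069),(488,323,.069),(548,366,.069)]
W=np.array([ray(c,(u+.5)/5-.5+340,(v+.5)/5-.5+140,z) for u,v,z in P]);s=np.array([-132,-80,-48,-16,16,48,80])/1e3
A=np.c_[np.ones(7),s];k=np.linalg.lstsq(A,W[:,:2],rcond=None)[0]
d=k[1]/np.linalg.norm(k[1]);print(k,np.linalg.norm(k[1]),np.degrees(np.arctan2(d[1],d[0])));print((W[:,:2]-A@k)*1e3)
for i in range(6):print(k[0]+d*(-.08+.032*i))
c=bot.read_camera("scene")
for u,v in [(188,188),(236,221)]:print(ray(c,u,v,.069))
o=bot.get_obs();T=rot(o);t=np.r_[k[0]-.08*d,.12];print("shift tool mm",T.inv().apply(t-o["eef_pos"])*1e3);print(T.as_matrix())
E
```

```text
[[ 0.58040613 -0.15033967]
 [-0.59190471 -0.79721334]] 0.9929251272021963 -126.5926728354099
[[ 0.83275239  0.07802808]
 [-0.65970015  0.05813397]
 [-0.48846451 -0.03816201]
 [-0.31133279 -0.1264141 ]
 [ 0.3023193  -0.21461482]
 [ 0.06473397  0.1535141 ]
 [ 0.25969179  0.08951479]]
[ 0.62809591 -0.08610817]
[ 0.60902    -0.11180077]
[ 0.58994409 -0.13749337]
[ 0.57086817 -0.16318596]
[ 0.55179226 -0.18887856]
[ 0.53271635 -0.21457116]
[ 0.54939665 -0.20659712  0.069     ]
[ 0.65365662 -0.07625754  0.069     ]
shift tool mm [ 584.6566753  -429.38730287  111.13216737]
[[ 9.66186428e-01  2.57844272e-01 -3.44019164e-04]
 [ 2.57844494e-01 -9.66185857e-01  1.05165905e-03]
 [-6.12221875e-05 -1.10480215e-03 -9.99999388e-01]]
```

Emit:
{"name": "jog_arm", "arguments": {
  "rows": [
    {"x":36,"y":-27,"fingers":0},
    {"x":36,"y":-27},
    {"x":36,"y":-27},
    {"x":36,"y":-27},
    {"x":36,"y":-27},
    {"x":36,"y":-27},
    {"x":36,"y":-27},
    {"x":36,"y":-27}
  ],
  "force": 20
}}

```text
invalid input
```

Emit:
{"name": "jog_arm", "arguments": {
  "rows": [
    {"x":36,"y":-27,"fingers":0},
    {"x":36,"y":-27},
    {"x":36,"y":-27},
    {"x":36,"y":-27},
    {"x":36,"y":-27},
    {"x":36,"y":-27},
    {"x":30,"y":-20},
    {"x":20,"y":-15}
  ]
}}

```text
invalid input
```

Emit:
{"name": "jog_arm", "arguments": {
  "rows": [
    {"az":-8},
    {"az":-8},
    {"az":-8},
    {"az":-8},
    {"az":-6.5},
    {"az":0},
    {"az":0},
    {"az":0}
  ]
}}

```text
invalid input
```

```bash
python3 - <<'E'
from station import bot
from h import *
import cv2
o=bot.get_obs();T=rot(o);print(o["t"],o["eef_pos"],o["gripper_width"],o["contact_force"],o["q"]);print(T.as_matrix())
t=np.array([.6281,-.0861,.12]);print(T.inv().apply(t-o["eef_pos"])*1e3)
c=bot.read_camera("wrist");p=c["pixels"][:,:,::-1].copy();np.save("w.npy",c,allow_pickle=True)
M=np.array(c["world_from_camera"]);f=200/np.tan(np.radians(c["vertical_fov"]/2))
for i in range(6):
    q=np.array([.6281,-.0861,.069])+i*.032*np.array([-.5961,-.8029,0]);v=M[:3,:3].T@(q-M[:3,3]);u=(int(c["cx"]+f*v[0]/v[2]),int(c["cy"]+f*v[1]/v[2]));print(u);cv2.circle(p,u,4,(0,255,0),1)
cv2.imwrite("pics/w1.png",p)
E
```

```text
0.2 [ 0.17396185 -0.65184349  0.23069351] 1.0000185954052123 [-0.48503833 -1.0449005   0.60115096] [ 1.20189661  0.47752073  0.02236506  1.55602528 -0.01151943  1.10928114
 -0.08310399]
[[ 9.66186428e-01  2.57844272e-01 -3.44019164e-04]
 [ 2.57844494e-01 -9.66185857e-01  1.05165905e-03]
 [-6.12221875e-05 -1.10480215e-03 -9.99999388e-01]]
[ 584.66273675 -429.39413916  111.13217455]
(-757, -1246)
(-651, -1110)
(-555, -988)
(-469, -879)
(-392, -780)
(-321, -689)
```

View pics/w1.png

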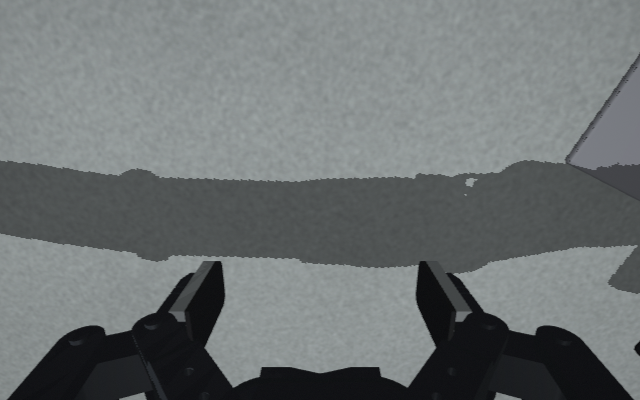

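The arm hasn't moved because the calls were refused, so the wrist picture shows only bare bench. I'll send complete rows.

Emit:
{"name": "jog_arm", "arguments": {
  "rows": [
    {"x":36,"y":-27,"z":0,"ax":0,"ay":0,"az":0,"fingers":0},
    {"x":36,"y":-27,"z":0,"ax":0,"ay":0,"az":0,"fingers":0},
    {"x":36,"y":-27,"z":0,"ax":0,"ay":0,"az":0,"fingers":0},
    {"x":36,"y":-27,"z":0,"ax":0,"ay":0,"az":0,"fingers":0},
    {"x":36,"y":-27,"z":0,"ax":0,"ay":0,"az":0,"fingers":0},
    {"x":36,"y":-27,"z":0,"ax":0,"ay":0,"az":0,"fingers":0},
    {"x":36,"y":-27,"z":0,"ax":0,"ay":0,"az":0,"fingers":0},
    {"x":36,"y":-27,"z":0,"ax":0,"ay":0,"az":0,"fingers":0}
  ],
  "force": 20
}}

```text
t: 1.05
eef_pos: [0.3974, -0.3677, 0.2315]
tool_rot: [0.0, 0.992, 0.13, 0.0]
contact_force: [0.3, -0.3, -0.3]
gripper_width: -0.005
grasp_force: 0.0
```

Emit:
{"name": "jog_arm", "arguments": {
  "rows": [
    {"x":37,"y":-27,"z":0,"ax":0,"ay":0,"az":0,"fingers":0},
    {"x":37,"y":-27,"z":0,"ax":0,"ay":0,"az":0,"fingers":0},
    {"x":37,"y":-27,"z":0,"ax":0,"ay":0,"az":0,"fingers":0},
    {"x":37,"y":-27,"z":0,"ax":0,"ay":0,"az":0,"fingers":0},
    {"x":37,"y":-27,"z":0,"ax":0,"ay":0,"az":0,"fingers":0},
    {"x":37,"y":-27,"z":0,"ax":0,"ay":0,"az":0,"fingers":0},
    {"x":37,"y":-27,"z":0,"ax":0,"ay":0,"az":0,"fingers":0},
    {"x":37,"y":-24,"z":0,"ax":0,"ay":0,"az":0,"fingers":0}
  ]
}}

```text
t: 1.85
eef_pos: [0.6286, -0.0852, 0.2313]
tool_rot: [-0.0, 0.991, 0.13, 0.0]
contact_force: [1.2, -0.4, -0.4]
gripper_width: -0.002
grasp_force: 0.0
```

Emit:
{"name": "jog_arm", "arguments": {
  "rows": [
    {"x":0,"y":0,"z":0,"ax":0,"ay":0,"az":-8,"fingers":0},
    {"x":0,"y":0,"z":0,"ax":0,"ay":0,"az":-8,"fingers":0},
    {"x":0,"y":0,"z":0,"ax":0,"ay":0,"az":-8,"fingers":0},
    {"x":0,"y":0,"z":0,"ax":0,"ay":0,"az":-8,"fingers":0},
    {"x":0,"y":0,"z":0,"ax":0,"ay":0,"az":-6.5,"fingers":0},
    {"x":0,"y":0,"z":0,"ax":0,"ay":0,"az":0,"fingers":0},
    {"x":0,"y":0,"z":0,"ax":0,"ay":0,"az":0,"fingers":0},
    {"x":0,"y":0,"z":0,"ax":0,"ay":0,"az":0,"fingers":0}
  ]
}}

```text
t: 2.65
eef_pos: [0.6277, -0.0872, 0.2313]
tool_rot: [0.0, 0.894, 0.449, -0.0]
contact_force: [0.1, -0.2, -0.3]
gripper_width: 0.002
grasp_force: 0.0
```

```bash
python3 - <<'E'
from station import bot
from h import *
import cv2
o=bot.get_obs();T=rot(o);print(o["t"],o["eef_pos"],o["gripper_width"],o["contact_force"],o["q"]);print(T.as_matrix())
t=np.array([.6281,-.0861,.12]);print(T.inv().apply(t-o["eef_pos"])*1e3)
for n in("wrist","scene"):
  c=bot.read_camera(n);p=c["pixels"][:,:,::-1].copy()
  M=np.array(c["world_from_camera"]);f=200/np.tan(np.radians(c["vertical_fov"]/2))
  print(M[:3,3],M[:3,2])
  for i in range(6):
    q=np.array([.6281,-.0861,.069])+i*.032*np.array([-.5961,-.8029,0]);v=M[:3,:3].T@(q-M[:3,3]);u=(int(c["cx"]+f*v[0]/v[2]),int(c["cy"]+f*v[1]/v[2]));print(u);cv2.circle(p,u,2,(0,255,0),1)
  cv2.imwrite(f"pics/{n}2.png",p)
p=np.hstack([cv2.imread("pics/wrist2.png"),cv2.resize(p[150:300,140:300],None,fx=2.667,fy=2.667)])
cv2.imwrite("pics/v2.png",cv2.resize(p,None,fx=.74,fy=.74))
E
```

```text
2.65 [ 0.62767416 -0.08715174  0.23126383] 0.0022579360576744085 [ 0.05137041 -0.20160065 -0.3403184 ] [ 0.33389669  0.44018273 -0.39892467  1.63783335  0.18670394  1.10143269
 -0.75606297]
[[ 5.97510446e-01  8.01861125e-01 -4.87516292e-05]
 [ 8.01861125e-01 -5.97510448e-01 -3.84980722e-05]
 [-5.99997153e-05 -1.60890360e-05 -9.99999998e-01]]
[  1.10446524  -0.28517276 111.26376937]
[ 0.67427107 -0.02366656  0.37345767] [-0.18447902 -0.24787949 -0.95106427]
(320, 176)
(320, 209)
(320, 239)
(320, 267)
(320, 294)
(320, 320)
[1.29840995 0.12439922 0.6330803 ] [-0.79468623 -0.03699947 -0.60589176]
(233, 212)
(223, 206)
(214, 200)
(204, 194)
(195, 188)
(186, 183)
```

View pics/v2.png

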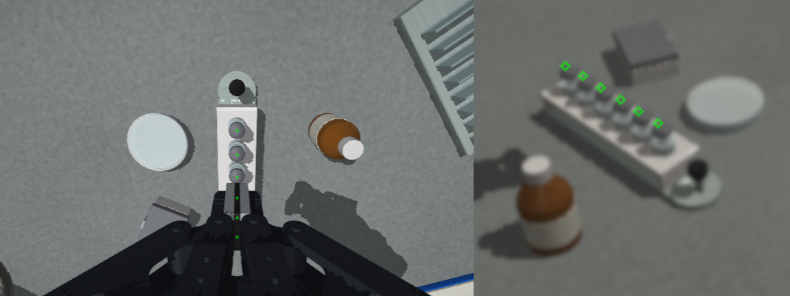

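The overlay matches the caps in both views: the wrist view shows the caps and knob on one column, at about 320 px full scale, and the predicted points sit on them. Descending over cap 1.

Emit:
{"name": "jog_arm", "arguments": {
  "rows": [
    {"x":1,"y":0,"z":30,"ax":0,"ay":0,"az":0,"fingers":0},
    {"x":0,"y":0,"z":30,"ax":0,"ay":0,"az":0,"fingers":0},
    {"x":0,"y":0,"z":30,"ax":0,"ay":0,"az":0,"fingers":0},
    {"x":0,"y":0,"z":30,"ax":0,"ay":0,"az":0,"fingers":0},
    {"x":0,"y":0,"z":20,"ax":0,"ay":0,"az":0,"fingers":0},
    {"x":0,"y":0,"z":10,"ax":0,"ay":0,"az":0,"fingers":0},
    {"x":0,"y":0,"z":3,"ax":0,"ay":0,"az":0,"fingers":0},
    {"x":0,"y":0,"z":0,"ax":0,"ay":0,"az":0,"fingers":0}
  ]
}}

```text
t: 3.55
eef_pos: [0.6288, -0.0863, 0.0788]
tool_rot: [0.0, 0.893, 0.45, 0.0]
contact_force: [0.4, 0.5, 0.5]
gripper_width: 0.0
grasp_force: 0.0
```

Emit:
{"name": "jog_arm", "arguments": {
  "rows": [
    {"x":0,"y":0,"z":1.5,"ax":0,"ay":0,"az":0,"fingers":0},
    {"x":0,"y":0,"z":1.5,"ax":0,"ay":0,"az":0,"fingers":0},
    {"x":0,"y":0,"z":1.5,"ax":0,"ay":0,"az":0,"fingers":0},
    {"x":0,"y":0,"z":1.5,"ax":0,"ay":0,"az":0,"fingers":0},
    {"x":0,"y":0,"z":1.5,"ax":0,"ay":0,"az":0,"fingers":0},
    {"x":0,"y":0,"z":1.5,"ax":0,"ay":0,"az":0,"fingers":0},
    {"x":0,"y":0,"z":1,"ax":0,"ay":0,"az":0,"fingers":0},
    {"x":0,"y":0,"z":0,"ax":0,"ay":0,"az":0,"fingers":0}
  ]
}}

```text
t: 4.35
eef_pos: [0.6283, -0.0863, 0.0683]
tool_rot: [0.0, 0.893, 0.45, -0.0]
contact_force: [-0.4, -0.3, 1.4]
gripper_width: 0.0
grasp_force: 0.6
```

Emit:
{"name": "jog_arm", "arguments": {
  "rows": [
    {"x":0,"y":0,"z":1,"ax":0,"ay":0,"az":0,"fingers":0},
    {"x":0,"y":0,"z":1,"ax":0,"ay":0,"az":0,"fingers":0},
    {"x":0,"y":0,"z":1,"ax":0,"ay":0,"az":0,"fingers":0},
    {"x":0,"y":0,"z":1,"ax":0,"ay":0,"az":0,"fingers":0},
    {"x":0,"y":0,"z":0.5,"ax":0,"ay":0,"az":0,"fingers":0},
    {"x":0,"y":0,"z":0,"ax":0,"ay":0,"az":0,"fingers":0},
    {"x":0,"y":0,"z":0,"ax":0,"ay":0,"az":0,"fingers":0},
    {"x":0,"y":0,"z":0,"ax":0,"ay":0,"az":0,"fingers":0}
  ]
}}

```text
t: 5.15
eef_pos: [0.6284, -0.0863, 0.0641]
tool_rot: [0.0, 0.893, 0.45, 0.0]
contact_force: [-1.7, -0.4, 5.9]
gripper_width: 0.0
grasp_force: 2.6
```

Emit:
{"name": "jog_arm", "arguments": {
  "rows": [
    {"x":0,"y":0,"z":0.3,"ax":0,"ay":0,"az":0,"fingers":0},
    {"x":0,"y":0,"z":0.3,"ax":0,"ay":0,"az":0,"fingers":0},
    {"x":0,"y":0,"z":0.3,"ax":0,"ay":0,"az":0,"fingers":0},
    {"x":0,"y":0,"z":0,"ax":0,"ay":0,"az":0,"fingers":0},
    {"x":0,"y":0,"z":0,"ax":0,"ay":0,"az":0,"fingers":0},
    {"x":0,"y":0,"z":0,"ax":0,"ay":0,"az":0,"fingers":0},
    {"x":0,"y":0,"z":0,"ax":0,"ay":0,"az":0,"fingers":0},
    {"x":0,"y":0,"z":0,"ax":0,"ay":0,"az":0,"fingers":0}
  ]
}}

```text
t: 5.95
eef_pos: [0.6284, -0.0863, 0.0639]
tool_rot: [0.0, 0.893, 0.45, 0.0]
contact_force: [-4.3, -0.1, 11.6]
gripper_width: -0.002
grasp_force: 5.5
```

Cap 1 is home: z stopped at 63.9 mm with 11.6 N. Next is cap 2.

Emit:
{"name": "jog_arm", "arguments": {
  "rows": [
    {"x":0,"y":0,"z":-7,"ax":0,"ay":0,"az":0,"fingers":0},
    {"x":0,"y":0,"z":-8,"ax":0,"ay":0,"az":0,"fingers":0},
    {"x":0,"y":0,"z":0,"ax":0,"ay":0,"az":0,"fingers":0},
    {"x":-16,"y":0,"z":0,"ax":0,"ay":0,"az":0,"fingers":0},
    {"x":-16,"y":0,"z":0,"ax":0,"ay":0,"az":0,"fingers":0},
    {"x":0,"y":0,"z":0,"ax":0,"ay":0,"az":0,"fingers":0},
    {"x":0,"y":0,"z":3,"ax":0,"ay":0,"az":0,"fingers":0},
    {"x":0,"y":0,"z":3,"ax":0,"ay":0,"az":0,"fingers":0}
  ]
}}

```text
t: 6.75
eef_pos: [0.6094, -0.1117, 0.0717]
tool_rot: [-0.0, 0.893, 0.45, 0.0]
contact_force: [-0.0, -0.1, -1.2]
gripper_width: -0.001
grasp_force: 0.0
```

Emit:
{"name": "jog_arm", "arguments": {
  "rows": [
    {"x":0,"y":0,"z":2,"ax":0,"ay":0,"az":0,"fingers":0},
    {"x":0,"y":0,"z":2,"ax":0,"ay":0,"az":0,"fingers":0},
    {"x":0,"y":0,"z":2,"ax":0,"ay":0,"az":0,"fingers":0},
    {"x":0,"y":0,"z":1,"ax":0,"ay":0,"az":0,"fingers":0},
    {"x":0,"y":0,"z":1,"ax":0,"ay":0,"az":0,"fingers":0},
    {"x":0,"y":0,"z":1,"ax":0,"ay":0,"az":0,"fingers":0},
    {"x":0,"y":0,"z":0,"ax":0,"ay":0,"az":0,"fingers":0},
    {"x":0,"y":0,"z":0,"ax":0,"ay":0,"az":0,"fingers":0}
  ]
}}

```text
t: 7.55
eef_pos: [0.6094, -0.1114, 0.0639]
tool_rot: [0.0, 0.893, 0.45, 0.0]
contact_force: [-3.8, 1.5, 10.1]
gripper_width: 0.001
grasp_force: 5.1
```

Cap 2 is home. Next is cap 3.

Emit:
{"name": "jog_arm", "arguments": {
  "rows": [
    {"x":0,"y":0,"z":-7,"ax":0,"ay":0,"az":0,"fingers":0},
    {"x":0,"y":0,"z":-8,"ax":0,"ay":0,"az":0,"fingers":0},
    {"x":0,"y":0,"z":0,"ax":0,"ay":0,"az":0,"fingers":0},
    {"x":-16,"y":0,"z":0,"ax":0,"ay":0,"az":0,"fingers":0},
    {"x":-16,"y":0,"z":0,"ax":0,"ay":0,"az":0,"fingers":0},
    {"x":0,"y":0,"z":0,"ax":0,"ay":0,"az":0,"fingers":0},
    {"x":0,"y":0,"z":3,"ax":0,"ay":0,"az":0,"fingers":0},
    {"x":0,"y":0,"z":3,"ax":0,"ay":0,"az":0,"fingers":0}
  ]
}}

```text
t: 8.35
eef_pos: [0.5903, -0.1375, 0.0717]
tool_rot: [-0.0, 0.893, 0.45, 0.0]
contact_force: [0.6, 0.2, -0.1]
gripper_width: -0.001
grasp_force: 0.0
```

Emit:
{"name": "jog_arm", "arguments": {
  "rows": [
    {"x":0,"y":0,"z":2,"ax":0,"ay":0,"az":0,"fingers":0},
    {"x":0,"y":0,"z":2,"ax":0,"ay":0,"az":0,"fingers":0},
    {"x":0,"y":0,"z":2,"ax":0,"ay":0,"az":0,"fingers":0},
    {"x":0,"y":0,"z":1,"ax":0,"ay":0,"az":0,"fingers":0},
    {"x":0,"y":0,"z":1,"ax":0,"ay":0,"az":0,"fingers":0},
    {"x":0,"y":0,"z":1,"ax":0,"ay":0,"az":0,"fingers":0},
    {"x":0,"y":0,"z":0,"ax":0,"ay":0,"az":0,"fingers":0},
    {"x":0,"y":0,"z":0,"ax":0,"ay":0,"az":0,"fingers":0}
  ]
}}

```text
t: 9.15
eef_pos: [0.5904, -0.1372, 0.0639]
tool_rot: [0.0, 0.893, 0.45, 0.0]
contact_force: [-3.8, 3.3, 10.2]
gripper_width: -0.001
grasp_force: 5.3
```

Cap 3 is home. Next is cap 4.

Emit:
{"name": "jog_arm", "arguments": {
  "rows": [
    {"x":0,"y":0,"z":-7,"ax":0,"ay":0,"az":0,"fingers":0},
    {"x":0,"y":0,"z":-8,"ax":0,"ay":0,"az":0,"fingers":0},
    {"x":0,"y":0,"z":0,"ax":0,"ay":0,"az":0,"fingers":0},
    {"x":-16,"y":0,"z":0,"ax":0,"ay":0,"az":0,"fingers":0},
    {"x":-16,"y":0,"z":0,"ax":0,"ay":0,"az":0,"fingers":0},
    {"x":0,"y":0,"z":0,"ax":0,"ay":0,"az":0,"fingers":0},
    {"x":0,"y":0,"z":3,"ax":0,"ay":0,"az":0,"fingers":0},
    {"x":0,"y":0,"z":3,"ax":0,"ay":0,"az":0,"fingers":0}
  ]
}}

```text
t: 9.95
eef_pos: [0.5713, -0.1632, 0.0717]
tool_rot: [-0.0, 0.893, 0.45, 0.0]
contact_force: [-0.1, -0.1, -0.2]
gripper_width: -0.005
grasp_force: 0.0
```

Emit:
{"name": "jog_arm", "arguments": {
  "rows": [
    {"x":0,"y":0,"z":2,"ax":0,"ay":0,"az":0,"fingers":0},
    {"x":0,"y":0,"z":2,"ax":0,"ay":0,"az":0,"fingers":0},
    {"x":0,"y":0,"z":2,"ax":0,"ay":0,"az":0,"fingers":0},
    {"x":0,"y":0,"z":1,"ax":0,"ay":0,"az":0,"fingers":0},
    {"x":0,"y":0,"z":1,"ax":0,"ay":0,"az":0,"fingers":0},
    {"x":0,"y":0,"z":1,"ax":0,"ay":0,"az":0,"fingers":0},
    {"x":0,"y":0,"z":0,"ax":0,"ay":0,"az":0,"fingers":0},
    {"x":0,"y":0,"z":0,"ax":0,"ay":0,"az":0,"fingers":0}
  ]
}}

```text
t: 10.75
eef_pos: [0.5714, -0.1629, 0.0639]
tool_rot: [0.0, 0.893, 0.45, 0.0]
contact_force: [-4.5, 2.3, 10.5]
gripper_width: -0.002
grasp_force: 5.3
```

Cap 4 is home. Next is cap 5.

Emit:
{"name": "jog_arm", "arguments": {
  "rows": [
    {"x":0,"y":0,"z":-7,"ax":0,"ay":0,"az":0,"fingers":0},
    {"x":0,"y":0,"z":-8,"ax":0,"ay":0,"az":0,"fingers":0},
    {"x":0,"y":0,"z":0,"ax":0,"ay":0,"az":0,"fingers":0},
    {"x":-16,"y":0,"z":0,"ax":0,"ay":0,"az":0,"fingers":0},
    {"x":-16,"y":0,"z":0,"ax":0,"ay":0,"az":0,"fingers":0},
    {"x":0,"y":0,"z":0,"ax":0,"ay":0,"az":0,"fingers":0},
    {"x":0,"y":0,"z":3,"ax":0,"ay":0,"az":0,"fingers":0},
    {"x":0,"y":0,"z":3,"ax":0,"ay":0,"az":0,"fingers":0}
  ]
}}

```text
t: 11.55
eef_pos: [0.5522, -0.1889, 0.0717]
tool_rot: [-0.0, 0.893, 0.45, 0.0]
contact_force: [-0.1, -0.0, -0.5]
gripper_width: -0.004
grasp_force: 0.0
```

Emit:
{"name": "jog_arm", "arguments": {
  "rows": [
    {"x":0,"y":0,"z":2,"ax":0,"ay":0,"az":0,"fingers":0},
    {"x":0,"y":0,"z":2,"ax":0,"ay":0,"az":0,"fingers":0},
    {"x":0,"y":0,"z":2,"ax":0,"ay":0,"az":0,"fingers":0},
    {"x":0,"y":0,"z":1,"ax":0,"ay":0,"az":0,"fingers":0},
    {"x":0,"y":0,"z":1,"ax":0,"ay":0,"az":0,"fingers":0},
    {"x":0,"y":0,"z":1,"ax":0,"ay":0,"az":0,"fingers":0},
    {"x":0,"y":0,"z":0,"ax":0,"ay":0,"az":0,"fingers":0},
    {"x":0,"y":0,"z":0,"ax":0,"ay":0,"az":0,"fingers":0}
  ]
}}

```text
t: 12.35
eef_pos: [0.5523, -0.1886, 0.0639]
tool_rot: [0.0, 0.893, 0.45, 0.0]
contact_force: [-3.6, 2.2, 11.3]
gripper_width: 0.003
grasp_force: 5.4
```

Cap 5 is home. Next is cap 6.

Emit:
{"name": "jog_arm", "arguments": {
  "rows": [
    {"x":0,"y":0,"z":-7,"ax":0,"ay":0,"az":0,"fingers":0},
    {"x":0,"y":0,"z":-8,"ax":0,"ay":0,"az":0,"fingers":0},
    {"x":0,"y":0,"z":0,"ax":0,"ay":0,"az":0,"fingers":0},
    {"x":-16,"y":0,"z":0,"ax":0,"ay":0,"az":0,"fingers":0},
    {"x":-16,"y":0,"z":0,"ax":0,"ay":0,"az":0,"fingers":0},
    {"x":0,"y":0,"z":0,"ax":0,"ay":0,"az":0,"fingers":0},
    {"x":0,"y":0,"z":3,"ax":0,"ay":0,"az":0,"fingers":0},
    {"x":0,"y":0,"z":3,"ax":0,"ay":0,"az":0,"fingers":0}
  ]
}}

```text
t: 13.15
eef_pos: [0.5331, -0.2147, 0.0717]
tool_rot: [-0.0, 0.893, 0.45, 0.0]
contact_force: [0.4, -0.7, 0.5]
gripper_width: -0.0
grasp_force: 0.0
```

Emit:
{"name": "jog_arm", "arguments": {
  "rows": [
    {"x":0,"y":0,"z":2,"ax":0,"ay":0,"az":0,"fingers":0},
    {"x":0,"y":0,"z":2,"ax":0,"ay":0,"az":0,"fingers":0},
    {"x":0,"y":0,"z":2,"ax":0,"ay":0,"az":0,"fingers":0},
    {"x":0,"y":0,"z":1,"ax":0,"ay":0,"az":0,"fingers":0},
    {"x":0,"y":0,"z":1,"ax":0,"ay":0,"az":0,"fingers":0},
    {"x":0,"y":0,"z":1,"ax":0,"ay":0,"az":0,"fingers":0},
    {"x":0,"y":0,"z":0,"ax":0,"ay":0,"az":0,"fingers":0},
    {"x":0,"y":0,"z":0,"ax":0,"ay":0,"az":0,"fingers":0}
  ]
}}

```text
t: 13.95
eef_pos: [0.5333, -0.2143, 0.0639]
tool_rot: [0.0, 0.893, 0.45, 0.0]
contact_force: [-2.7, 3.2, 10.8]
gripper_width: -0.006
grasp_force: 5.5
```

Cap 6 is home. Moving up and clear, then checking.

Emit:
{"name": "jog_arm", "arguments": {
  "rows": [
    {"x":0,"y":0,"z":-10,"ax":0,"ay":0,"az":0,"fingers":0},
    {"x":0,"y":0,"z":-30,"ax":0,"ay":0,"az":0,"fingers":0},
    {"x":0,"y":0,"z":-40,"ax":0,"ay":0,"az":0,"fingers":0},
    {"x":0,"y":0,"z":-40,"ax":0,"ay":0,"az":0,"fingers":0},
    {"x":-25,"y":0,"z":-40,"ax":0,"ay":0,"az":0,"fingers":0},
    {"x":-45,"y":0,"z":0,"ax":0,"ay":0,"az":0,"fingers":0},
    {"x":-45,"y":0,"z":0,"ax":0,"ay":0,"az":0,"fingers":0},
    {"x":0,"y":0,"z":0,"ax":0,"ay":0,"az":0,"fingers":0}
  ]
}}

```text
t: 14.75
eef_pos: [0.4595, -0.3143, 0.2232]
tool_rot: [0.001, 0.896, 0.445, -0.002]
contact_force: [-0.1, -0.6, -0.0]
gripper_width: -0.001
grasp_force: 0.0
```

```bash
python3 - <<'E'
from station import bot
import cv2,numpy as np
a=bot.read_camera("top")["pixels"][100:300,320:480,::-1]; b=cv2.imread("pics/top0.png")[100:300,320:480]
s=bot.read_camera("scene")["pixels"][150:280,160:290,::-1]
z=lambda i:cv2.resize(i,(400*i.shape[1]//i.shape[0],400),interpolation=cv2.INTER_CUBIC)
p=np.hstack([z(a),z(s)]);print(p.shape);cv2.imwrite("pics/end.png",p)
w=bot.read_camera("wrist")["pixels"][:,:,::-1];cv2.imwrite("pics/wend.png",w)
E
```

```text
(400, 720, 3)
```

View pics/end.png

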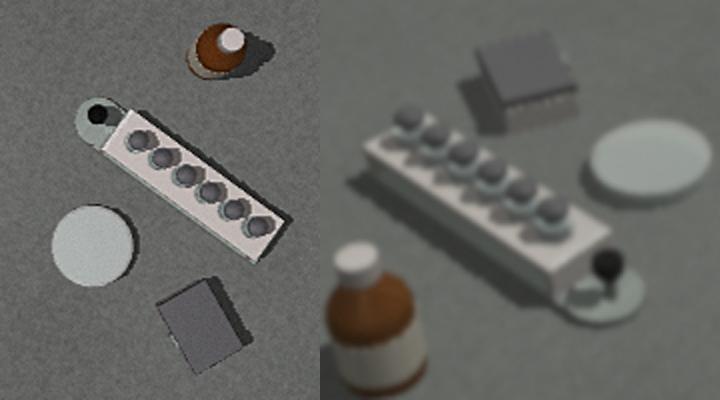

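View pics/wend.png

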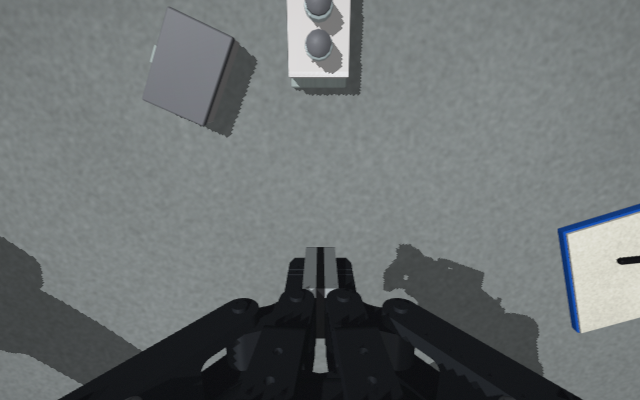

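The rack is where it started (knob still at about (369,157)). All the caps sit low and level, and the bystanders look undisturbed.

```bash
python3 -c "
from station import bot
print(bot.hand_in())"
```

```text
the job is handed in; nothing more can be done
None
```

I pressed all six caps home in order from the handle end, each stopping at 63.9 mm with about 10–12 N; the rack and bystanders look unmoved, and the job was handed in at about 15 s (result not shown).

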